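# Close and lock the coin chute

### The arm

A 6-joint arm with a two-finger parallel gripper is mounted at the origin on the work surface. World frame = base frame: x ahead of the robot, y to its left, z up, the work surface at z = 0. Lengths are in m, angles in rad, forces in N, time in s.
With the tool pointing down it reaches from about 0.375 to 0.975 m from the base axis. Payload 3.8 kg.
Tool frame: the origin (TCP) lies at the very end of the fingers, on their centre line; the grasp point (between the pads) lies 19 mm behind it (bot.grip_point_offset is the distance from the TCP to the grasp point, in m); z points along the fingers, y is the line along which they close (so a half turn about z gives the same grasp; the last joint's range is limited). The gripper opens to 88 mm and grips with 3 to 60 N. Pads are 18 mm wide; open, the fingers measure 123 mm over their backs; the gripper's body (75 mm by 187 mm) begins 45 mm behind the grasp point.
Start: joints at [-1.147, 0.264, 1.604, -0, 1.274, -0.037], TCP at [0.3, -0.605, 0.239] pointing down, gripper open.
Joint ranges: [-2.63, 2.63], [-0.94, 2.18], [0.31, 2.57], [-1.31, 4.45], [0, 2.66], [-2.55, 2.55]. Speed limits (rad/s): [2.57, 2.57, 3.14, 3.14, 3.14, 3.14].

### API

Orientations are given as a unit quaternion [w, x, y, z].
In Python, from workcell import bot gives the robot as it stands.
- The arm moves only by the shell command python3 -m handwheel 'ROWS'. ROWS is JSON, a list of rows, each a list of 7 numbers: the shift along the tool's x, y, z in cm, then the turn, a rotation vector about the tool's x, y, z in degrees, then the finger opening in cm, from 0 to 8.81. In form: [[dx, dy, dz, wx, wy, wz, grip], ...]. A call has 1 to 20 rows; each row shifts and turns the commanded pose from where the row before left it, along the tool's axes as they then stand; what a row does not reach is not made up. A row lasts 1/10 s, in which the tool goes at most 50 mm and 8.59 degrees, less where a joint would pass 70% of its speed; a pose out of reach is approached as far as the arm can. A call with a gripper value outside its range is refused whole. The fingers move at their own pace and stop on an object; the grip force is fixed at half the most. Time passes only in rows, so rows that do not move let the fingers close. It gives the time, the measured TCP pose, the force, the opening and the grip force at its end, in the units of the state.
- bot.observe(): the state, without advancing time (a new reading comes with each control period).
- bot.camera(name): name is "side" or "top"; returns (picture, depth): 400x640x3 uint8, blue, green, red; 400x640 float32, m along the optical axis (not along the pixel's ray), 0 where there is no reading.
- bot.calibration(name): a dict with "fx", "fy", "cx", "cy" (pixels), "origin" and "attitude" of the camera in the world. Camera axes: x right, y down, z forward; pixel columns grow to the right and rows downward; lengths in m; the calibration is good to about 2 mm. A picture is of the moment at which its call begins. calibration takes no time and is no camera call.
- bot.job_done(): hands the job in; it is judged then, once.
Trained networks look in the newest picture that a camera, given by its name, has taken for a name from the list of things; names that differ only in an ending like _2 or _b are one class to them, and where a whole thing is asked for, a point or a joint stands for the part that bears it (a point fixed in the world has none). Each returns a list of dicts, best first, with "conf" (0 to 1); they miss things now and then, are a little off and sometimes report something else, mostly with a low value. They report only what shows in the picture. A call takes as long as a camera call. They do not tell look-alikes from the thing itself.
- bot.silhouettes(camera, label): "region" (400x640 bool, what is visible of it) and "box" ([left, top, right, bottom] in pixels, round what is visible of it).
The state is a dict: "clock": time; "qpos": joint angles; "qd": joint speeds; "joint_efforts": joint torques, N m; "tool_pos": TCP position; "orientation": TCP orientation; "force": force on the tool from outside, world axes, zero at the start; "ft_torque": the same for the moment, N m; "gripper_width": finger opening in m; "grip_force": force on a finger pad.
Only numpy, scipy, OpenCV 4.12 (cv2) and the standard library are available. Lean on these libraries where they do the work, as an engineer would, in place of code of your own. Each camera call takes 0.05 s, during which the arm holds its last target. There are 200 camera calls.

### The job

Close the coin chute for the night: take the yellow cover off its sloping rest and set it in the chute block's pocket, rim down and handle up, fully seated, and let go of it. Then pick up the mallet and with it knock the brass-headed lock peg fully down, until its head meets the block; never push the peg with the gripper or arm. Finally stand the mallet on its striking face on the cork pad again, as you found it, and leave the other things on the counter where they are.

Things in the scene. Friction and masses are not known exactly. Their poses are not given: they have to be found in the camera images.
- chute: Grey steel chute block fixed to the counter, 150 x 240 x 50 mm high. Origin on the counter; the block reaches x -75 to 75, y -110 to 130, z 0 to 50 mm. Its pocket lies at y = +65, its lock peg at y = -60 mm (both at x = 0).
- pocket (a point): Centre of the floor of the pocket in the chute block, 35 mm above the counter and 15 mm below the block's top; axes as the block's. The pocket is 96 (x) x 116 (y) mm, so the cover has 3 mm of play on each side.
- cover: Yellow plastic cover, 90 (x) x 110 (y) mm: a cap 22 mm high, 5 mm walls, hollow below; 0.15 kg. Origin at the centre of its open rim (underside), z out of the closed face, which bears a black straight handle: 60 mm along x, 18 mm thick (y), z = 22 to 50 mm. It fits the pocket after a half turn too. At the start it lies on the sloping rest, z tilted 30 degrees.
- slope: Wooden sloping rest fixed to the counter, 130 mm wide (y), 118 mm long; its face rises 30 degrees towards +x and has a lip about 10 mm high at the low (-x) end. Origin on the counter below the middle of the face, which is there 45 mm high.
- mallet: Mallet standing on its striking face. Head: black rubber cylinder 56 mm in diameter, 76 mm high. Origin at the centre of the lower striking face, z up along the head. Wooden handle along -x, its axis at z = 38 mm (24 mm wide in y, 28 mm high), from the head (x = -28) to x = -148 mm. 0.32 kg, centre of mass about x = -17 mm.
- pad: Square cork pad fixed to the counter, 120 x 120 x 4 mm, on which the mallet stands. Origin at the centre of its underside.
- peg_top (a point): Centre of the top of the lock peg's brass head, a disc 40 mm in diameter and 14 mm high on a 20 mm steel stem. With the peg up the top stands 34 mm above the block's top (84 mm above the counter), fully down 14 mm (64 mm).
- lock_peg (a joint): How far the lock peg has been driven down (m): about 0 up, 0.020 fully down. A spring and a stiff catch resist with about 8 to 12 N; the peg stays where it is driven.
- inkwell: Pewter inkwell, 72 mm in diameter, 56 mm high; bystander. Origin under its centre.
- key_stand: Steel key ring holder, base 84 mm in diameter, T-shaped post 142 mm high; bystander. Origin under its centre.
- scoop: Yellow plastic coin scoop lying on the counter, 155 x 62 x 35 mm; bystander. Origin near its middle, underneath.
- coin_tray: Dark wooden tray with five coin rolls, 90 x 190 x 32 mm; bystander. Origin under its centre.
- stamp: Dark wooden hand stamp standing up, 44 mm in diameter, 88 mm high; bystander. Origin under its centre.
Things that resemble listed ones, but are neither listed nor needed, are in the scene too. Leave any turquoise look-alike of the mallet alone.

How it is judged:
On the way, in this order (a step that is already met when the one before it is completed fails the run):
1. the cover sits in the pocket, rim down, fully seated and released (horizontal distance between cover and pocket below 0.008 m and z of cover in the frame of pocket below 0.004 m and angle between cover's own z axis and vertical below 0.06 rad and contact force between the fingers and cover below 0.3 N), for 0.2 s.
2. the mallet drives the lock peg fully down (value of joint lock_peg above 0.0175 m and contact force between mallet and lock_peg above 1 N).
At the end, for the whole second after the job is handed in: Cover in the pocket, rim down: within 8 mm of its centre, 4 mm of its floor, level to 0.06 rad. Lock peg at least 17.5 of 20 mm down. Mallet upright (0.1 rad) on its face on the pad, head centre within 60 mm of the pad's. Both at rest (horizontal distance between cover and pocket below 0.008 m and z of cover in the frame of pocket below 0.004 m and angle between cover's own z axis and vertical below 0.06 rad and value of joint lock_peg above 0.0175 m and horizontal distance between mallet and pad below 0.06 m and z of mallet in the frame of pad below 0.008 m and angle between mallet's own z axis and vertical below 0.1 rad and linear speed of each of mallet, cover below 0.02 m/s); the robot touches nothing.
It fails at once if the gripper or arm pushes the lock peg (over 2 N) (contact force between any of the fingers, the arm and lock_peg above 2 N).
It fails at once if the peg is driven more than 8 mm while the cover is not in the pocket (value of joint lock_peg above 0.008 m and (horizontal distance between cover and pocket above 0.012 m or z of cover in the frame of pocket above 0.008 m)).
It fails at once if a bystander is moved more than 30 mm (distance of any of inkwell, key_stand, scoop, coin_tray, stamp from where it was at the start of the episode above 0.03 m).
It also fails if it takes over 67 s, if anything falls off the work surface, if the arm or the gripper's body presses on something with over 40 N, if the wrist force passes 120 N, or if a joint passes its speed limit or range.

## Working session

There is one attempt and no reset: what is moved stays moved. The work goes in short steps, Python scripts to look and compute and a shell command to move; the robot and the scene stay as the last step left them, time stands still between calls to the robot, and variables do not carry over. Pictures are saved under pics/ and viewed, at most 10 in all, crops included, and the job is handed in when it is done.

```bash
mkdir -p pics; ls
cat > h.py <<'E'
import numpy as np, cv2
from scipy.spatial.transform import Rotation as R
from workcell import bot
def cloud(name, depth):
    c=bot.calibration(name); v,u=np.mgrid[0:400,0:640]
    P=np.stack([(u-c['cx'])/c['fx']*depth,(v-c['cy'])/c['fy']*depth,depth],-1)
    a=np.array(c['attitude'])
    M=a if a.shape==(3,3) else R.from_quat(a,scalar_first=True).as_matrix()
    return P@M.T+np.array(c['origin'])
E
python3 - <<'E'
from h import *
for n in('top','side'):
    p,d=bot.camera(n); cv2.imwrite(f'pics/{n}0.png',p); np.save(n+'0.npy',d); c=bot.calibration(n);print(n,c)
    P=cloud(n,d)
    for l in('chute','cover','slope','mallet','pad','peg_top','inkwell','key_stand','scoop','coin_tray','stamp'):
        for s in bot.silhouettes(n,l):
            m=s['region']&(d>0); q=P[m]
            if len(q): print(l,round(s['conf'],2),np.round(s['box']),len(q),np.round(np.median(q,0),3),np.round(np.percentile(q,98,0),3),np.round(np.percentile(q,2,0),3))
E
```

```text
pics
top {'fx': 390.65988360428463, 'fy': 390.65988360428463, 'cx': 317.7360558315105, 'cy': 204.07171686702375, 'origin': array([0.40360061, 0.00799261, 1.10989666]), 'attitude': array([-0.04828129,  0.71390867, -0.69661122,  0.05230808])}
chute 0.74 [258. 163. 359. 235.] 4909 [0.573 0.034 0.049] [0.661 0.151 0.082] [ 0.485 -0.085  0.003]
cover 0.95 [414. 228. 460. 267.] 1417 [ 0.447 -0.313  0.072] [ 0.491 -0.263  0.099] [ 0.403 -0.372  0.041]
slope 0.8 [408. 222. 459. 269.] 520 [ 0.491 -0.27   0.068] [ 0.513 -0.249  0.076] [ 0.399 -0.376  0.001]
mallet 0.94 [232. 258. 259. 328.] 800 [0.345 0.191 0.054] [0.394 0.217 0.079] [0.231 0.17  0.034]
mallet 0.92 [316. 271. 381. 306.] 855 [ 0.332 -0.103  0.054] [0.375 0.002 0.078] [ 0.292 -0.155 -0.   ]
mallet 0.89 [175. 227. 210. 293.] 1109 [0.428 0.345 0.056] [0.484 0.383 0.083] [ 0.319  0.314 -0.001]
mallet 0.36 [226. 126. 247. 153.] 533 [0.735 0.239 0.042] [0.772 0.273 0.059] [ 0.71   0.212 -0.001]
pad 0.82 [179. 212. 221. 255.] 1144 [0.486 0.319 0.004] [0.527 0.398 0.008] [ 0.412  0.28  -0.001]
peg_top 0.62 [330. 185. 338. 195.] 108 [ 0
[... 2289 characters left out ...]
77.] 281 [ 0.734 -0.259  0.011] [ 0.772 -0.225  0.101] [ 0.699 -0.297 -0.001]
key_stand 0.52 [296. 284. 363. 325.] 1336 [0.431 0.358 0.054] [0.48  0.37  0.081] [0.315 0.318 0.005]
scoop 0.72 [312. 137. 330. 162.] 353 [ 0.65  -0.416  0.021] [ 0.68  -0.35   0.035] [ 0.619 -0.496 -0.002]
scoop 0.28 [223. 292. 238. 321.] 382 [0.646 0.422 0.021] [0.671 0.436 0.087] [ 0.631  0.396 -0.001]
coin_tray 0.64 [224. 185. 270. 228.] 1256 [0.784 0.001 0.023] [0.836 0.086 0.031] [ 0.741 -0.103  0.001]
coin_tray 0.25 [356. 147. 379. 180.] 536 [ 0.44  -0.302  0.07 ] [ 0.488 -0.258  0.096] [ 0.401 -0.367  0.029]
stamp 0.72 [222. 292. 240. 321.] 401 [0.647 0.422 0.021] [0.681 0.436 0.087] [ 0.631  0.384 -0.002]
```

Run:
```python
import cv2
p=cv2.imread('pics/top0.png'); cv2.imwrite('pics/top0c.png',cv2.resize(p[100:340,150:510],None,fx=2.2,fy=2.2,interpolation=cv2.INTER_CUBIC))
```

```text
(no output)
```

View pics/top0c.png

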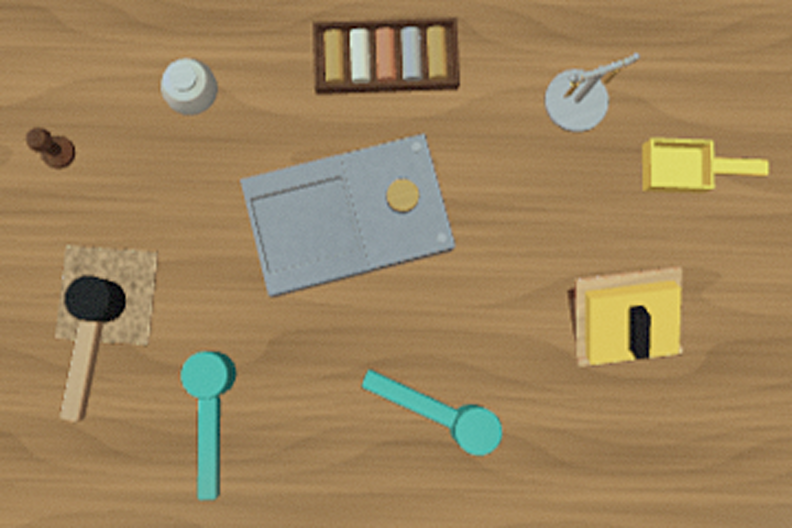

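The crop shows the grey block (347,215) with the brass peg (402,195) and the pocket at lower left. The cover on its rest is at (632,320) with its black handle at (640,332), and the black mallet is on the cork pad at (95,298). The turquoise mallets at (208,375) and (478,430) are look-alikes. Next I'll fit the poses.

Run:
```python
from h import *
Ps={n:cloud(n,np.load(n+'0.npy')) for n in('top','side')}
ims={n:cv2.imread(f'pics/{n}0.png') for n in Ps}
def sel(n,lo,hi): 
    P=Ps[n]; return np.all((P>lo)&(P<hi),-1)
def rect(q):
    (c,s,a)=cv2.minAreaRect((q[:,:2]*1000).astype(np.float32)); return np.round(c,1),np.round(s,1),round(a,1)
for n in Ps:
    P=Ps[n]; im=ims[n].astype(int)
    m=sel(n,[.45,-.13,.044],[.7,.2,.056]); print(n,'block',rect(P[m]),np.median(P[m][:,2]))
    m=sel(n,[.55,-.09,.078],[.65,.02,.09]);print(n,'peg',rect(P[m]),P[m].mean(0),m.sum())
    m=sel(n,[.45,-.13,.031],[.7,.2,.039]);print(n,'pocketfloor',rect(P[m]),m.sum())
    m=sel(n,[.3,.25,.07],[.52,.45,.09])&(im.max(-1)<90);print(n,'head',rect(P[m]),P[m].mean(0),m.sum())
    m=sel(n,[.28,.25,.035],[.52,.45,.09])&(im[...,2]>110);print(n,'mhandle',rect(P[m]),np.percentile(P[m][:,2],[5,50,95]),m.sum())
    q=P[m][:,:2];u,s,v=np.linalg.svd(q-q.mean(0));print('  axis',q.mean(0),v[0],np.degrees(np.arctan2(v[0,1],v[0,0])), ((q-q.mean(0))@v[0]).min(),((q-q.mean(0))@v[0]).max())
    m=sel(n,[.38,.25,.002],[.56,.45,.009]);print(n,'pad',rect(P[m]))
    g=cv2.cvtColor(ims[n],cv2.COLOR_BGR2HSV)
    m=sel(n,[.37,-.4,.015],[.54,-.22,.14])&(g[...,0]>21)&(g[...,0]<32)&(g[...,1]>150)
    q=P[m]; 
    for _ in range(4):
        c=np.median(q,0) if _==0 else q.mean(0); u,s,v=np.linalg.svd(q-c); nz=v[2]*np.sign(v[2,2]); q=q[abs((q-c)@nz)<.004]
    az=np.arctan2(nz[1],nz[0]); print(n,'cover n',nz,'tilt',np.degrees(np.arccos(nz[2])),'az',np.degrees(az),len(q))
    y=np.cross(nz,[0,0,1]);  # horizontal
    y/=np.linalg.norm(y); x=np.cross(y,nz)
    uv=np.stack([(q-c)@x,(q-c)@y],1)*1000;
    (cc,ss,a)=cv2.minAreaRect(uv.astype(np.float32)); print('  x',x,'y',y,cc,ss,a,'ctr',c+x*cc[0]/1e3+y*cc[1]/1e3)
    m=sel(n,[.37,-.4,.03],[.54,-.22,.16])&(im.max(-1)<70); h=P[m]; t=h-c
    t=t[(t@nz)>.02]; H=np.stack([t@x,t@y,t@nz],1); print('  handle',H.min(0),H.max(0),np.median(H,0),len(H),rect(H))
```

```text
top block (array([575.1,  32.6]), array([150.7, 240.1]), 16.1) 0.050003559877469295
top peg (array([594. , -34.5]), array([36.2, 34.9]), 1.5) [ 0.59368841 -0.03462758  0.08258162] 167
top pocketfloor (array([562.5,  27.5]), array([123.9, 230.6]), 15.8) 1356
top head (array([461.1, 339.1]), array([53.4, 51.5]), 66.8) [0.46020262 0.33809354 0.07949555] 342
top mhandle (array([396. , 350.7]), array([ 34. , 164.7]), 88.1) [0.05051147 0.05520713 0.05933821] 455
  axis [0.37464798 0.35070406] [-0.99401111  0.1092791 ] 173.72623927892442 -0.10248253561359973 0.061546453897408517
top pad (array([469.9, 350. ]), array([179. , 199.7]), 0.2)
top cover n [-0.27456066  0.03155457  0.9610519 ] tilt 16.04355202713412 az 173.44390411690054 67
  x [ 0.95476715 -0.10972899  0.27636796] y [ 0.11417592  0.99346055 -0.        ] (0.4180450439453125, 0.9524917602539062) (82.44126892089844, 99.93144226074219) 65.13214874267578 ctr [ 0.47129365 -0.30480479  0.07222081]
  handle [-0.05895259 -0.03215615  0.02018532] [-0.00178446 -0.00386237  0.03740054] [-0.0267632  -0.01732321  0.02723897] 144 (array([-30.2,
[... 479 characters left out ...]
5102  0.05740862] 612
  axis [0.37227997 0.35659571] [-0.98956774  0.14406832] 171.71666841718906 -0.10514057212019721 0.060801550024643776
side pad (array([469.8, 350. ]), array([197.4, 179.1]), 89.9)
side cover n [-0.46260272 -0.01582906  0.88642437] tilt 27.572682414101305 az -178.04025267104117 188
  x [0.8859059  0.03031339 0.46287346] y [-0.03419737  0.9994151   0.        ] (-2.1075401306152344, -14.22274398803711) (91.70479583740234, 116.93587493896484) 6.161816120147705 ctr [ 0.44087601 -0.31818199  0.06251979]
  handle [-0.02560227 -0.02098998  0.02030914] [ 0.02424129 -0.00270797  0.03307097] [ 0.00034145 -0.00883052  0.02673278] 46 (array([ -0.5, -11.5]), array([50.5, 15.6]), 6.6)
```

Run:
```python
from h import *
Ps={n:cloud(n,np.load(n+'0.npy')) for n in('top','side')}
from scipy.optimize import least_squares
for n in Ps:
    P=Ps[n]; im=cv2.imread(f'pics/{n}0.png'); g=cv2.cvtColor(im,cv2.COLOR_BGR2HSV)
    bx=np.all((P>[.36,-.4,.015])&(P<[.54,-.22,.14]),-1)
    print(n,'hue/sat cover', g[bx][np.random.RandomState(0).choice(bx.sum(),8)].tolist())
    m=bx&(g[...,0]>=20)&(g[...,1]>170)&(g[...,2]>120); q=P[m]
    # plane fixed tilt 30: fit az, offset robust
    f=lambda p:(q@np.array([np.sin(np.pi/6)*np.cos(p[0]),np.sin(np.pi/6)*np.sin(p[0]),np.cos(np.pi/6)])-p[1])
    r=least_squares(lambda p:f(p)*1000,[np.pi,-.1],loss='soft_l1'); az,o=r.x
    nz=np.array([.5*np.cos(az),.5*np.sin(az),.8660254]); q=q[abs(f(r.x))<.004]
    c=q.mean(0); y=np.cross(nz,[0,0,1]); y/=np.linalg.norm(y)
    if y[1]<0:y=-y
    x=np.cross(y,nz)
    uv=np.stack([(q-c)@x,(q-c)@y],1)*1000; cc,ss,a=cv2.minAreaRect(uv.astype(np.float32))
    ctr=c+x*cc[0]/1e3+y*cc[1]/1e3
    print(n,m.sum(),len(q),'az',np.degrees(az),'x',x,'rect',cc,ss,a,'ctr',ctr)
    k=bx&(im.max(-1)<80); t=P[k]-ctr; H=np.stack([t@x,t@y,t@nz],1); H=H[(H[:,2]>.02)&(H[:,2]<.035)]
    print('  handle',np.percentile(H,[2,50,98],0).round(4).tolist(),len(H)); print('  hrect',cv2.minAreaRect((H[:,:2]*1000).astype(np.float32)))
    m=np.all((P>[.29,.3,.047])&(P<[.43,.4,.058]),-1)&(im[...,2]>110); q=P[m][:,:2]
    for _ in range(6):
        v=cv2.fitLine(q.astype(np.float32),cv2.DIST_HUBER,0,1e-4,1e-4).ravel(); d=(q-v[2:])@[-v[1],v[0]]; q=q[abs(d)<.014]
    print(n,'mh',v,np.degrees(np.arctan(v[1]/v[0])),np.percentile((q-v[2:])@v[:2],[1,99]),len(q))
```

```text
top hue/sat cover [[25, 144, 221], [25, 142, 221], [25, 145, 220], [154, 45, 40], [132, 82, 31], [22, 161, 185], [23, 158, 124], [25, 144, 220]]
top 0 0 az 180.0 x [ 8.66025400e-01 -1.06057523e-16  5.00000000e-01] rect (0.0, 0.0) (0.0, 0.0) 0.0 ctr [nan nan nan]<stdin>:13: RuntimeWarning: Mean of empty slice.
  ret = um.true_divide(
Traceback (most recent call last):
IndexError: index -1 is out of bounds for axis 0 with size 0
```

Run:
```python
import cv2
p=cv2.imread('pics/side0.png'); cv2.imwrite('pics/side0c.png',cv2.resize(p[120:350,200:430],None,fx=2.6,fy=2.6,interpolation=cv2.INTER_CUBIC))
```

```text
(no output)
```

View pics/side0c.png

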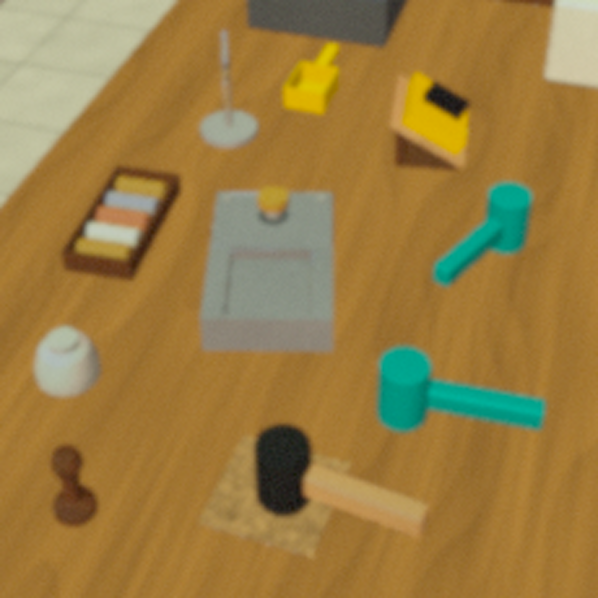

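The side view confirms the layout: cover on its rest at (435,115), black mallet on the cork at (285,470), peg at (272,200). I'll redo the cover fit with looser colour limits.

```bash
cat > fit.py <<'E'
from h import *
from scipy.optimize import least_squares
for n in('top','side'):
    P=cloud(n,np.load(n+'0.npy')); im=cv2.imread(f'pics/{n}0.png'); g=cv2.cvtColor(im,cv2.COLOR_BGR2HSV)
    bx=np.all((P>[.36,-.4,.015])&(P<[.54,-.22,.14]),-1)
    m=bx&(g[...,0]>=23)&(g[...,1]>115)&(g[...,2]>150); q=P[m]
    nv=lambda a:np.array([.5*np.cos(a),.5*np.sin(a),.8660254])
    f=lambda p:q@nv(p[0])-p[1]
    r=least_squares(lambda p:f(p)*1000,[np.pi,-.15],loss='soft_l1'); az,o=r.x
    nz=nv(az); q=q[abs(f(r.x))<.004]
    c=q.mean(0); y=np.cross(nz,[0,0,1]); y/=np.linalg.norm(y)
    if y[1]<0:y=-y
    x=np.cross(y,nz)
    uv=np.stack([(q-c)@x,(q-c)@y],1)*1000; cc,ss,a=cv2.minAreaRect(uv.astype(np.float32))
    ctr=c+x*cc[0]/1e3+y*cc[1]/1e3
    print(n,m.sum(),len(q),'az',np.degrees(az),'x',x,'rect',cc,ss,a,'ctr',ctr)
    k=bx&(im.max(-1)<80); t=P[k]-ctr; H=np.stack([t@x,t@y,t@nz],1); H=H[(H[:,2]>.02)&(H[:,2]<.035)]
    print('  handle',np.percentile(H,[2,50,98],0).round(4).tolist(),len(H)); print('  hrect',cv2.minAreaRect((H[:,:2]*1000).astype(np.float32)))
    m=np.all((P>[.29,.3,.047])&(P<[.43,.4,.058]),-1)&(im[...,2]>110); q=P[m][:,:2]
    for _ in range(6):
        v=cv2.fitLine(q.astype(np.float32),cv2.DIST_HUBER,0,1e-4,1e-4).ravel(); d=(q-v[2:])@[-v[1],v[0]]; q=q[abs(d)<.014]
    print(n,'mh',v,np.degrees(np.arctan(v[1]/v[0])),np.percentile((q-v[2:])@v[:2],[1,99]),len(q))
E
python3 fit.py; python3 -c "
from h import *
s=bot.observe();print(s)"
```

```text
top 1130 995 az 188.68352829895218 x [0.85609844 0.1307496  0.5       ] rect (-3.0216293334960938, -1.705963134765625) (112.77405548095703, 93.81922912597656) 89.12749481201172 ctr [ 0.44310045 -0.31969829  0.06448543]
  handle [[-0.0258, -0.0078, 0.0223], [0.0036, 0.0017, 0.0276], [0.0296, 0.0094, 0.0313]] 144
  hrect ((0.5438098907470703, 0.5972814559936523), (18.258907318115234, 60.69135284423828), 89.25743103027344)
top mh [ 0.9911466  -0.1327717   0.37081474  0.3509545 ] -7.629789 [-0.05634847  0.0580741 ] 393
side 386 234 az 182.99804180137107 x [0.86484009 0.04529471 0.5       ] rect (-4.177818298339844, -18.369064331054688) (91.74762725830078, 116.91122436523438) 5.187321186065674 ctr [ 0.44059518 -0.3181823   0.06283675]
  handle [[-0.023, -0.0097, 0.0203], [-0.0006, 0.005, 0.026], [0.0266, 0.0112, 0.0315]] 46
  hrect ((2.1096839904785156, 0.9859647750854492), (52.68687057495117, 19.53024673461914), 8.133142471313477)
side mh [ 0.9912869  -0.13172084  0.3694993   0.35619646] -7.5690446 [-0.0566514   0.05917966] 413
{'clock': 1.2, 'qpos': array([-1.14690501e+00,  2.63871022e-01,  1.60397911e+00,  4.30859644e-06,
        1.27372215e+00, -3.68754590e-02]), 'qd': array([-0.00033489, -0.00089113, -0.00209124,  0.0002372 , -0.00013979,
        0.00075278]), 'joint_efforts': array([ 2.73847090e-04, -5.02064753e+01, -3.57256722e+01,  7.29190302e-02,
        1.86557136e-02, -6.90978453e-06]), 'tool_pos': array([ 0.30014242, -0.60459682,  0.23873657]), 'orientation': array([9.60178644e-06, 9.73579063e-01, 2.28350187e-01, 3.98068454e-06]), 'force': array([-0.76699706, -0.10073463, -1.11448592]), 'ft_torque': array([0.03334682, 0.04022353, 0.03829651]), 'grip_force': 0.0, 'gripper_width': 0.08775447597012567}
```

```bash
cat >> h.py <<'E'
def tool(yaw,tilt=0):
    """tool x along yaw (deg), tool down; tilt leans z-axis as for the cover on the slope"""
    return R.from_euler('z',yaw,degrees=True)*R.from_euler('y',-tilt,degrees=True)*R.from_euler('x',180,degrees=True)
def plan(p,Rt,N,start=None):
    s=bot.observe(); p0,R0=start or (s['tool_pos'],R.from_quat(s['orientation'],scalar_first=True))
    w=(R0.inv()*Rt).as_rotvec()/N; Rw=R.from_rotvec(w)
    A=sum((R0*R.from_rotvec(w*k)).as_matrix() for k in range(N))
    d=np.linalg.solve(A,np.array(p)-p0)
    print(N,'x',(d*100).round(3).tolist(),(np.degrees(w)).round(2).tolist(),'total',(d*100*N).round(2).tolist(),np.degrees(w*N).round(2).tolist()); return np.array(p),Rt
def st():
    s=bot.observe(); Rm=R.from_quat(s['orientation'],scalar_first=True).as_matrix()
    print('t',round(s['clock'],2),'p',s['tool_pos'].round(4),'x',Rm[:,0].round(3),'z',Rm[:,2].round(3),'F',s['force'].round(1),'w',round(s['gripper_width'],4),'g',round(s['grip_force'],1),'q',s['qpos'].round(2))
E
python3 - <<'E'
from h import *
st()
F=np.array([.4430,-.3193,.0642]); T=tool(8.6,30); n=-T.as_matrix()[:,2]; print(n,T.as_matrix()[:,0])
a=plan(F+n*.083,T,16); plan(F+n*.0035,T,5,a)
E
```

```text
t 1.2 p [ 0.3001 -0.6046  0.2387] x [0.896 0.445 0.   ] z [ 0. -0. -1.] F [-0.8 -0.1 -1.1] w 0.0878 g 0.0 q [-1.15  0.26  1.6   0.    1.27 -0.04]
[-0.49437819 -0.07476767  0.8660254 ] [0.85628814 0.12950141 0.5       ]
16 x [0.976, -1.484, 0.893] [-0.29, 1.86, 1.09] total [15.61, -23.74, 14.28] [-4.66, 29.76, 17.39]
5 x [-0.0, 0.0, 1.59] [0.0, 0.0, 0.0] total [-0.0, 0.0, 7.95] [0.0, 0.0, 0.0]
```

```bash
python3 -m handwheel '[[0.98,-1.48,0.89,-0.29,1.86,1.09,5],[0.98,-1.48,0.89,-0.29,1.86,1.09,5],[0.98,-1.48,0.89,-0.29,1.86,1.09,5],[0.98,-1.48,0.89,-0.29,1.86,1.09,5],[0.98,-1.48,0.89,-0.29,1.86,1.09,5],[0.98,-1.48,0.89,-0.29,1.86,1.09,5],[0.98,-1.48,0.89,-0.29,1.86,1.09,5],[0.98,-1.48,0.89,-0.29,1.86,1.09,5],[0.98,-1.48,0.89,-0.29,1.86,1.09,5],[0.98,-1.48,0.89,-0.29,1.86,1.09,5],[0.98,-1.48,0.89,-0.29,1.86,1.09,5],[0.98,-1.48,0.89,-0.29,1.86,1.09,5],[0.98,-1.48,0.89,-0.29,1.86,1.09,5],[0.98,-1.48,0.89,-0.29,1.86,1.09,5],[0.98,-1.48,0.89,-0.29,1.86,1.09,5],[0.98,-1.48,0.89,-0.29,1.86,1.09,5],[0,0,0,0,0,0,5],[0,0,0,0,0,0,5]]'
python3 - <<'E'
from h import *
st()
F=np.array([.4430,-.3193,.0642]); T=tool(8.6,30); n=-T.as_matrix()[:,2]
plan(F+n*.0035,T,5)
E
```

```text
clock: 3.0
tool_pos: [0.4027, -0.3262, 0.1369]
orientation: [-0.019, 0.963, 0.073, 0.258]
force: [-0.7, 0.2, 0.1]
gripper_width: 0.0499
grip_force: 0.0
t 3.0 p [ 0.4027 -0.3262  0.1369] x [0.857 0.13  0.499] z [ 0.494  0.074 -0.866] F [-0.7  0.2  0.1] w 0.0499 g 0.0 q [-1.04 -0.07  2.27  0.66  0.86 -0.04]
5 x [-0.017, -0.016, 1.598] [0.0, 0.01, 0.0] total [-0.09, -0.08, 7.99] [0.02, 0.04, 0.02]
```

```bash
python3 -m handwheel '[[-0.09,-0.08,1.6,0,0,0,5],[0,0,1.6,0,0,0,5],[0,0,1.6,0,0,0,5],[0,0,1.6,0,0,0,5],[0,0,1.0,0,0,0,5],[0,0,0.5,0,0,0,5],[0,0,0,0,0,0,3],[0,0,0,0,0,0,1],[0,0,0,0,0,0,0],[0,0,0,0,0,0,0],[0,0,0,0,0,0,0],[0,0,0,0,0,0,0],[0,0,0,0,0,0,0]]'
python3 -c "
from h import *
st()"
```

```text
clock: 4.3
tool_pos: [0.441, -0.3199, 0.0684]
orientation: [-0.019, 0.963, 0.072, 0.258]
force: [-3.1, -1.6, 4.7]
gripper_width: 0.0173
grip_force: 30.0
t 4.3 p [ 0.441  -0.3199  0.0684] x [0.856 0.129 0.5  ] z [ 0.495  0.074 -0.866] F [-3.1 -1.6  4.7] w 0.0173 g 30.0 q [-0.96  0.07  2.28  0.77  0.69 -0.12]
```

```bash
python3 -m handwheel '[[0,0,-1,0,0,0,0],[0,0,-2,0,0,0,0],[0,0,-2.5,0,0,0,0],[0,0,-2.5,0,0,0,0],[0,0,-2,0,0,0,0],[0,0,0,0,0,0,0]]'
python3 - <<'E'
from h import *
st()
plan([.5599,.0855,.165],tool(16.1),20)
E
```

```text
clock: 4.9
tool_pos: [0.3914, -0.3283, 0.157]
orientation: [-0.017, 0.963, 0.072, 0.259]
force: [0.5, -1.1, -1.9]
gripper_width: 0.0177
grip_force: 30.0
t 4.9 p [ 0.3914 -0.3283  0.157 ] x [0.856 0.13  0.501] z [ 0.496  0.071 -0.865] F [ 0.5 -1.1 -1.9] w 0.0177 g 30.0 q [-1.07 -0.11  2.26  0.64  0.9  -0.03]
20 x [1.24, -1.847, 0.294] [0.11, -1.5, -0.37] total [24.81, -36.94, 5.87] [2.2, -30.02, -7.38]
```

```bash
python3 -m handwheel '[[1.24,-1.85,0.29,0.11,-1.5,-0.37,0],[1.24,-1.85,0.29,0.11,-1.5,-0.37,0],[1.24,-1.85,0.29,0.11,-1.5,-0.37,0],[1.24,-1.85,0.29,0.11,-1.5,-0.37,0],[1.24,-1.85,0.29,0.11,-1.5,-0.37,0],[1.24,-1.85,0.29,0.11,-1.5,-0.37,0],[1.24,-1.85,0.29,0.11,-1.5,-0.37,0],[1.24,-1.85,0.29,0.11,-1.5,-0.37,0],[1.24,-1.85,0.29,0.11,-1.5,-0.37,0],[1.24,-1.85,0.29,0.11,-1.5,-0.37,0],[1.24,-1.85,0.29,0.11,-1.5,-0.37,0],[1.24,-1.85,0.29,0.11,-1.5,-0.37,0],[1.24,-1.85,0.29,0.11,-1.5,-0.37,0],[1.24,-1.85,0.29,0.11,-1.5,-0.37,0],[1.24,-1.85,0.29,0.11,-1.5,-0.37,0],[1.24,-1.85,0.29,0.11,-1.5,-0.37,0],[1.24,-1.85,0.29,0.11,-1.5,-0.37,0],[1.24,-1.85,0.29,0.11,-1.5,-0.37,0],[1.24,-1.85,0.29,0.11,-1.5,-0.37,0],[1.24,-1.85,0.29,0.11,-1.5,-0.37,0]]'
python3 -m handwheel '[[0,0,0,0,0,0,0],[0,0,0,0,0,0,0]]' >/dev/null
cat > cov.py <<'E'
import sys
from h import *
st(); T=R.from_quat(bot.observe()['orientation'],scalar_first=True); tp=bot.observe()['tool_pos']
for n in('side','top'):
    p,d=bot.camera(n); cv2.imwrite(f'pics/{n}_{sys.argv[1]}.png',p); np.save(f'{n}_{sys.argv[1]}.npy',d)
    P=cloud(n,d); g=cv2.cvtColor(p,cv2.COLOR_BGR2HSV)
    b=np.all((P>[.45,-.02,.0])&(P<[.68,.2,.25]),-1)
    q=P[b&(g[...,0]>=22)&(g[...,0]<34)&(g[...,1]>115)]
    for _ in range(5):
        c=np.median(q,0) if _==0 else q.mean(0); v=np.linalg.svd(q-c)[2]; nz=v[2]*np.sign(v[2,2]); q=q[abs((q-c)@nz)<.004]
    cc,ss,a=cv2.minAreaRect((q[:,:2]*1000).astype(np.float32))
    print(n,len(q),'normal',nz.round(3),'z',np.median(q[:,2]).round(4),'rect',np.round(cc,1),np.round(ss,1),round(a,1))
E
python3 cov.py a
```

```text
clock: 6.9
tool_pos: [0.5583, 0.0892, 0.1626]
orientation: [-0.002, 0.99, 0.141, -0.002]
force: [0.1, -0.3, -1.1]
gripper_width: 0.0179
grip_force: 30.0
t 7.1 p [0.5582 0.0882 0.1628] x [ 0.96   0.28  -0.003] z [-0.004  0.004 -1.   ] F [-0.2 -0.6 -2. ] w 0.0177 g 30.0 q [0.11 0.12 1.92 0.   1.11 1.39]
side 140 normal [ 0.206 -0.091  0.974] z 0.1574 rect [533.5 103. ] [132.4  42.2] 64.5
top 114 normal [-0.952 -0.305  0.003] z 0.1603 rect [526.7  79.7] [  7.5 109.1] 18.0
```

Run:
```python
import cv2,numpy as np
a=cv2.imread('pics/side_a.png')[170:290,240:370]; b=cv2.imread('pics/top_a.png')[130:260,230:370]
f=lambda i:cv2.resize(i,(390,370),interpolation=cv2.INTER_CUBIC)
cv2.imwrite('pics/a.png',np.hstack([f(a),f(b)]))
```

```text
(no output)
```

View pics/a.png

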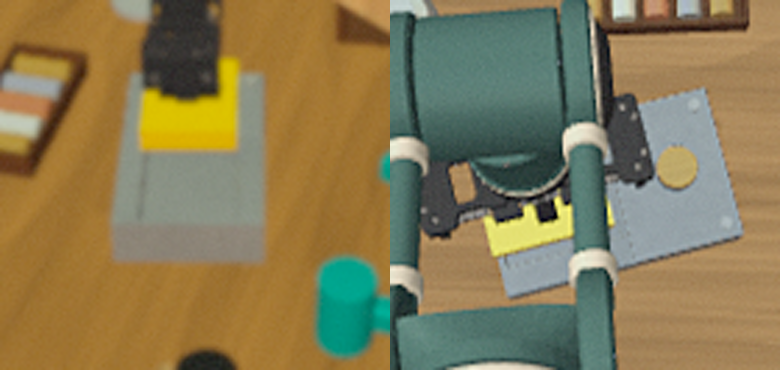

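Run:
```python
from h import *
s=bot.observe(); T=R.from_quat(s['orientation'],scalar_first=True).as_matrix(); tp=s['tool_pos']; print(tp)
for n in('side','top'):
    P=cloud(n,np.load(f'{n}_a.npy')); g=cv2.cvtColor(cv2.imread(f'pics/{n}_a.png'),cv2.COLOR_BGR2HSV)
    b=np.all((P>[.45,-.02,.1])&(P<[.68,.2,.25]),-1)&(g[...,0]>=22)&(g[...,0]<34)&(g[...,1]>115)
    L=(P[b]-tp)@T*1000
    for lo,hi in((-12,12),(-1,8),(8,25)):
        k=L[(L[:,2]>lo)&(L[:,2]<hi)]
        print(n,(lo,hi),len(k),np.percentile(k,[1,5,25,50,75,95,99],axis=0).round(1).T.tolist() if len(k) else '')
    k=L[abs(L[:,2]-4)<5]; A=np.c_[k[:,:2],np.ones(len(k))]; print('face plane',np.linalg.lstsq(A,k[:,2],rcond=None)[0])
```

```text
[0.55813738 0.08727555 0.16349729]
side (-12, 12) 497 [[-46.0, -44.7, -33.0, -9.4, 17.6, 37.2, 40.9], [-59.1, -58.0, -47.5, -29.8, -12.7, 28.7, 47.5], [-4.9, 0.5, 4.4, 5.7, 7.1, 9.1, 11.3]]
side (-1, 8) 426 [[-46.0, -44.7, -32.9, -11.1, 17.6, 37.2, 40.7], [-59.1, -57.5, -45.3, -29.1, -12.4, 28.3, 47.2], [-0.5, 1.9, 4.4, 5.5, 6.5, 7.6, 7.9]]
side (8, 25) 175 [[-47.6, -45.7, -29.2, -4.2, 20.8, 38.1, 41.2], [-61.3, -60.0, -58.2, -56.6, -55.0, 4.5, 46.2], [8.0, 8.2, 10.9, 15.8, 20.1, 23.8, 24.8]]
face plane [-3.75181176e-03 -4.74271692e-03  5.35575237e+00]
top (-12, 12) 341 [[-46.4, -45.8, -40.5, -33.5, -26.6, -17.0, -13.4], [-55.8, -53.4, -39.4, -20.2, -0.2, 16.0, 51.9], [-7.3, 1.4, 2.9, 4.1, 5.5, 7.6, 9.5]]
top (-1, 8) 320 [[-46.3, -45.4, -40.2, -33.7, -26.5, -16.7, -13.4], [-55.8, -53.5, -40.1, -21.5, -1.4, 15.4, 51.6], [0.9, 1.6, 2.9, 4.1, 5.3, 7.0, 7.6]]
top (8, 25) 14 [[-46.5, -46.5, -46.3, -46.1, -31.3, -20.7, -17.8], [-54.9, -51.0, -31.5, -2.7, 11.4, 51.7, 52.7], [8.1, 8.2, 8.4, 9.4, 10.0, 12.5, 12.5]]
face plane [0.01435599 0.01049451 4.92551594]
```

Run:
```python
from h import *
st();plan([.5605,.0857,.085],tool(16.1),8)
```

```text
t 7.2 p [0.5581 0.0873 0.1635] x [ 0.96   0.279 -0.002] z [-0.003  0.004 -1.   ] F [-0.2 -0.2 -1.1] w 0.0175 g 30.0 q [0.11 0.12 1.92 0.   1.11 1.4 ]
8 x [0.024, 0.03, 0.981] [-0.03, 0.02, 0.01] total [0.19, 0.24, 7.85] [-0.25, 0.12, 0.09]
```

```bash
python3 -m handwheel '[[0.02,0.03,1,-0.03,0.02,0,0],[0.02,0.03,1,-0.03,0.02,0,0],[0.02,0.03,1,-0.03,0.02,0,0],[0.02,0.03,1,-0.03,0,0,0],[0.02,0.03,1,-0.03,0,0,0],[0.02,0.03,1,-0.03,0,0,0],[0.02,0.03,1,-0.03,0,0,0],[0.02,0.02,0.8,0,0,0,0],[0,0,0,0,0,0,0],[0,0,0,0,0,0,0],[0,0,0,0,0,0,0],[0,0,0,0,0,0,0]]'
python3 - <<'E'
from h import *
st();plan([.5605,.0857,.061],tool(16.1),5)
E
```

```text
clock: 8.4
tool_pos: [0.5618, 0.0863, 0.0871]
orientation: [-0.0, 0.99, 0.141, 0.001]
force: [0.6, -0.3, -1.3]
gripper_width: 0.0179
grip_force: 30.0
t 8.4 p [0.5618 0.0863 0.0871] x [0.96  0.279 0.002] z [ 0.002  0.001 -1.   ] F [ 0.6 -0.3 -1.3] w 0.0179 g 30.0 q [0.11 0.2  1.98 0.   0.96 1.4 ]
5 x [-0.028, 0.004, 0.521] [-0.0, -0.02, 0.02] total [-0.14, 0.02, 2.61] [-0.02, -0.1, 0.09]
```

```bash
python3 -m handwheel '[[-0.08,0,0.5,0,0,0,0],[0,0,0.5,0,0,0,0],[0,0,0.4,0,0,0,0],[0,0,0.3,0,0,0,0],[0,0,0.2,0,0,0,0],[0,0,0,0,0,0,0]]'
python3 -c "
from h import *
st()"
```

```text
clock: 9.0
tool_pos: [0.5601, 0.0859, 0.0669]
orientation: [-0.0, 0.99, 0.141, -0.0]
force: [-0.7, 0.0, -1.8]
gripper_width: 0.0174
grip_force: 30.0
t 9.0 p [0.5601 0.0859 0.0669] x [ 0.96   0.279 -0.   ] z [-0.     0.001 -1.   ] F [-0.7  0.  -1.8] w 0.0174 g 30.0 q [0.11 0.23 1.99 0.   0.92 1.4 ]
```

Free so far, with the rim about 10 mm inside the pocket. I'll go on to the floor.

```bash
python3 -m handwheel '[[0,0,0.2,0,0,0,0],[0,0,0.2,0,0,0,0],[0,0,0.1,0,0,0,0],[0,0,0.1,0,0,0,0],[0,0,0,0,0,0,0]]'
python3 -c "
from h import *
st()"
```

```text
clock: 9.5
tool_pos: [0.5604, 0.0859, 0.0612]
orientation: [-0.0, 0.99, 0.141, 0.0]
force: [-0.2, -0.1, -0.8]
gripper_width: 0.0176
grip_force: 30.0
t 9.5 p [0.5604 0.0859 0.0612] x [0.96  0.279 0.   ] z [ 0.     0.001 -1.   ] F [-0.2 -0.1 -0.8] w 0.0176 g 30.0 q [0.11 0.24 1.99 0.   0.91 1.4 ]
```

Almost on the floor. I'll lower it 1 mm more, release, and retreat upwards.

```bash
python3 -m handwheel '[[0,0,0.1,0,0,0,0],[0,0,0.05,0,0,0,0],[0,0,0,0,0,0,0]]'
python3 -m handwheel '[[0,0,0,0,0,0,3],[0,0,0,0,0,0,5],[0,0,0,0,0,0,5],[0,0,-2,0,0,0,5],[0,0,-3,0,0,0,5],[0,0,-4,0,0,0,5],[0,0,-4,0,0,0,5],[0,-3,-4,0,0,0,5],[0,-4,-2,0,0,0,5],[0,-4,0,0,0,0,5],[0,-4,0,0,0,0,5],[0,-4,0,0,0,0,5],[0,-4,0,0,0,0,5]]'
python3 cov.py b
```

```text
clock: 9.8
tool_pos: [0.5606, 0.086, 0.0608]
orientation: [-0.0, 0.99, 0.141, 0.0]
force: [-2.0, 0.2, 4.0]
gripper_width: 0.0181
grip_force: 30.0
clock: 11.1
tool_pos: [0.4956, 0.3081, 0.2501]
orientation: [-0.0, 0.99, 0.141, 0.0]
force: [-0.2, -0.4, 0.1]
gripper_width: 0.0499
grip_force: 0.0
t 11.1 p [0.4956 0.3081 0.2501] x [0.96  0.279 0.001] z [ 0.001  0.001 -1.   ] F [-0.2 -0.4  0.1] w 0.0499 g 0.0 q [0.51 0.08 1.79 0.   1.26 1.8 ]
side 242 normal [0.031 0.029 0.999] z 0.0557 rect [557.   89.2] [ 89.2 114.3] 17.0
top 1103 normal [ 0.001 -0.001  1.   ] z 0.057 rect [559.1  86.5] [ 90.9 108.2] 16.4
```

The cover is seated: its face is at z 0.057, so the rim is on the pocket floor, and it is level and within 2 mm of centre. Now the mallet.

Run:
```python
from h import *
P=cloud('top',np.load('top_b.npy'))
a=plan([.4184,.3447,.10],tool(-7.6),8); plan([.4184,.3447,.0195],tool(-7.6),6,a)
```

```text
8 x [-0.911, -0.522, 1.873] [-0.02, -0.0, 3.01] total [-7.29, -4.18, 14.99] [-0.14, -0.0, 24.05]
6 x [0.0, -0.0, 1.342] [0.0, 0.0, 0.0] total [0.0, -0.0, 8.05] [0.0, 0.0, 0.0]
```

```bash
python3 -m handwheel '[[-0.91,-0.52,1.87,0,0,3,6],[-0.91,-0.52,1.87,0,0,3,6],[-0.91,-0.52,1.87,0,0,3,6],[-0.91,-0.52,1.87,0,0,3,6],[-0.91,-0.52,1.87,0,0,3,6],[-0.91,-0.52,1.87,0,0,3,6],[-0.91,-0.52,1.87,0,0,3,6],[-0.91,-0.52,1.87,0,0,3,6],[0,0,0,0,0,0,6],[0,0,0,0,0,0,6],[0,0,0,0,0,0,6]]'
python3 - <<'E'
from h import *
st();plan([.4184,.3447,.0195],tool(-7.6),6)
E
```

```text
clock: 12.3
tool_pos: [0.4216, 0.3409, 0.1017]
orientation: [-0.001, 0.998, -0.068, 0.001]
force: [0.5, 0.6, 0.2]
gripper_width: 0.0597
grip_force: 0.0
t 12.3 p [0.4216 0.3409 0.1017] x [ 0.991 -0.135  0.002] z [ 0.002  0.002 -1.   ] F [0.5 0.6 0.2] w 0.0597 g 0.0 q [ 0.63  0.14  2.02 -0.    0.98  2.34]
6 x [-0.064, -0.054, 1.369] [-0.02, -0.02, -0.03] total [-0.38, -0.33, 8.22] [-0.11, -0.12, -0.18]
```

```bash
python3 -m handwheel '[[-0.2,-0.16,1,0,0,0,6],[-0.18,-0.16,1.5,0,0,0,6],[0,0,1.5,0,0,0,6],[0,0,1.5,0,0,0,6],[0,0,1.2,0,0,0,6],[0,0,0.8,0,0,0,6],[0,0,0.4,0,0,0,6],[0,0,0,0,0,0,6],[0,0,0,0,0,0,6]]'
python3 - <<'E'
from h import *
st();plan([.4184,.3447,.0195],tool(-7.6),1)
E
```

```text
clock: 13.2
tool_pos: [0.4174, 0.3448, 0.0218]
orientation: [-0.001, 0.998, -0.068, 0.0]
force: [-0.2, 0.8, 0.7]
gripper_width: 0.06
grip_force: 0.0
t 13.2 p [0.4174 0.3448 0.0218] x [ 0.991 -0.136  0.001] z [ 0.001  0.001 -1.   ] F [-0.2  0.8  0.7] w 0.06 g 0.0 q [0.64 0.25 2.07 0.   0.82 2.35]
1 x [0.103, -0.005, 0.226] [-0.07, -0.05, -0.21] total [0.1, -0.01, 0.23] [-0.07, -0.05, -0.21]
```

```bash
python3 -m handwheel '[[0.05,0,0.2,0,0,0,6],[0,0,0,0,0,0,3],[0,0,0,0,0,0,1],[0,0,0,0,0,0,1],[0,0,0,0,0,0,1],[0,0,0,0,0,0,1]]'
python3 -m handwheel '[[0,0,-0.5,0,0,0,1],[0,0,-1.5,0,0,0,1],[0,0,-3,0,0,0,1],[0,0,-4,0,0,0,1],[0,0,-4,0,0,0,1],[0,0,0,0,0,0,1],[0,0,0,0,0,0,1],[0,0,0,0,0,0,1]]'
python3 - <<'E'
from h import *
st()
for n in('side','top'):
    p,d=bot.camera(n); cv2.imwrite(f'pics/{n}_m.png',p); np.save(f'{n}_m.npy',d)
p=cv2.imread('pics/side_m.png')[200:350,250:430]; cv2.imwrite('pics/m.png',cv2.resize(p,None,fx=3,fy=3,interpolation=cv2.INTER_CUBIC))
E
```

```text
clock: 13.8
tool_pos: [0.4176, 0.3446, 0.0195]
orientation: [-0.001, 0.998, -0.068, 0.0]
force: [-0.9, 1.2, 1.2]
gripper_width: 0.0238
grip_force: 30.0
clock: 14.6
tool_pos: [0.416, 0.3433, 0.1477]
orientation: [0.001, 0.998, -0.068, -0.001]
force: [-0.1, 0.8, -4.4]
gripper_width: 0.0237
grip_force: 30.0
t 14.6 p [0.416  0.3433 0.1477] x [ 0.991 -0.136 -0.002] z [-0.002 -0.001 -1.   ] F [-0.1  0.8 -4.4] w 0.0237 g 30.0 q [0.64 0.09 1.99 0.   1.07 2.35]
```

View pics/m.png

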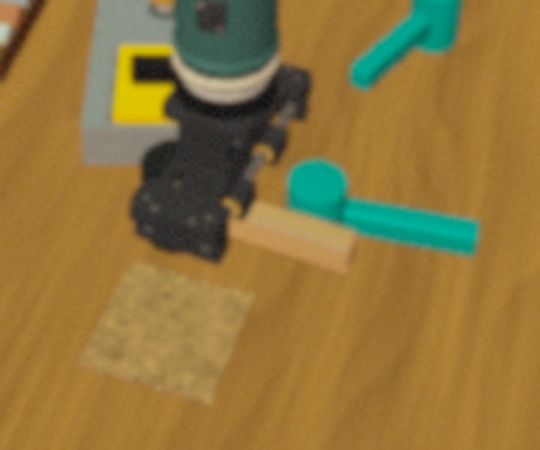

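The pad is empty and the mallet hangs level in the gripper (handle at (300,235)). Next, over to above the peg.

Run:
```python
from h import *
s=bot.observe(); T=R.from_quat(s['orientation'],scalar_first=True).as_matrix(); tp=s['tool_pos']
for n in('side','top'):
    P=cloud(n,np.load(n+'_m.npy')); im=cv2.imread(f'pics/{n}_m.png')
    L=(P-tp)@T; b=np.all((L>[-.12,-.03,-.05])&(L<[-.02,.03,.03]),-1)&(im[...,2]>110)
    k=L[b]
    if len(k)>30:
        t=k[k[:,2]<np.percentile(k[:,2],60)]; print(n,len(k),k.min(0),k.max(0),'slope z/x',np.polyfit(t[:,0],t[:,2],1),'y/x',np.polyfit(k[:,0],k[:,1],1))
    else: print(n,len(k))
plan([.5512,-.0421,.16],tool(10),18)
```

```text
side 545 [-0.10694297 -0.01593153 -0.03999273] [-0.02005489  0.01127416 -0.00773973] slope z/x [ 0.00044997 -0.03628959] y/x [-0.01918832 -0.0083705 ]
top 327 [-0.10406417 -0.01328171 -0.0420091 ] [-0.02935235  0.01182521 -0.00972652] slope z/x [ 0.00117927 -0.03748425] y/x [-0.07349777 -0.00423555]
18 x [0.733, 2.157, -0.071] [0.01, 0.01, -0.99] total [13.19, 38.82, -1.28] [0.12, 0.2, -17.81]
```

```bash
python3 -m handwheel '[[0.73,2.16,-0.07,0,0,-0.99,1],[0.73,2.16,-0.07,0,0,-0.99,1],[0.73,2.16,-0.07,0,0,-0.99,1],[0.73,2.16,-0.07,0,0,-0.99,1],[0.73,2.16,-0.07,0,0,-0.99,1],[0.73,2.16,-0.07,0,0,-0.99,1],[0.73,2.16,-0.07,0,0,-0.99,1],[0.73,2.16,-0.07,0,0,-0.99,1],[0.73,2.16,-0.07,0,0,-0.99,1],[0.73,2.16,-0.07,0,0,-0.99,1],[0.73,2.16,-0.07,0,0,-0.99,1],[0.73,2.16,-0.07,0,0,-0.99,1],[0.73,2.16,-0.07,0,0,-0.99,1],[0.73,2.16,-0.07,0,0,-0.99,1],[0.73,2.16,-0.07,0,0,-0.99,1],[0.73,2.16,-0.07,0,0,-0.99,1],[0.73,2.16,-0.07,0,0,-0.99,1],[0.73,2.16,-0.07,0,0,-0.99,1],[0,0,0,0,0,0,1],[0,0,0,0,0,0,1]]'
python3 - <<'E'
from h import *
bot.camera('top'); st();plan([.5512,-.0421,.105],tool(10),5)
E
```

```text
clock: 16.7
tool_pos: [0.5512, -0.0416, 0.1599]
orientation: [-0.001, 0.996, 0.087, -0.002]
force: [0.4, -0.4, -4.0]
gripper_width: 0.0233
grip_force: 30.0
t 16.75 p [ 0.5511 -0.0411  0.1602] x [ 0.985  0.173 -0.003] z [-0.003  0.001 -1.   ] F [ 0.1  0.  -4.5] w 0.0233 g 30.0 q [-0.12  0.1   1.95  0.    1.1   1.28]
5 x [0.001, 0.021, 1.103] [-0.02, 0.03, -0.01] total [0.0, 0.1, 5.52] [-0.11, 0.16, -0.03]
```

```bash
python3 -m handwheel '[[0,0.1,1,0,0,0,1],[0,0,2,0,0,0,1],[0,0,2,0,0,0,1],[0,0,1,0,0,0,1],[0,0,0.5,0,0,0,1]]'; python3 -c "
from h import *
st()"
```

```text
clock: 17.25
tool_pos: [0.5507, -0.0416, 0.0955]
orientation: [-0.001, 0.996, 0.088, -0.002]
force: [-5.7, 0.5, 4.1]
gripper_width: 0.0236
grip_force: 30.0
t 17.25 p [ 0.5507 -0.0416  0.0955] x [ 0.985  0.175 -0.003] z [-0.004  0.001 -1.   ] F [-5.7  0.5  4.1] w 0.0236 g 30.0 q [-0.12  0.17  2.    0.    0.97  1.27]
```

```bash
python3 -m handwheel '[[0,0,0.6,0,0,0,1],[0,0,0.6,0,0,0,1],[0,0,0.4,0,0,0,1]]'; python3 -m handwheel '[[0,0,0.2,0,0,0,1],[0,0,0,0,0,0,1]]'; python3 -c "
from h import *
st()"
```

```text
clock: 17.55
tool_pos: [0.5526, -0.0421, 0.0821]
orientation: [-0.0, 0.996, 0.087, 0.0]
force: [-7.1, 1.7, 6.4]
gripper_width: 0.0238
grip_force: 30.0
clock: 17.75
tool_pos: [0.5528, -0.0421, 0.0801]
orientation: [-0.0, 0.996, 0.087, 0.001]
force: [-1.7, 1.1, 1.6]
gripper_width: 0.0238
grip_force: 30.0
t 17.75 p [ 0.5528 -0.0421  0.0801] x [0.985 0.174 0.001] z [ 0.001  0.001 -1.   ] F [-1.7  1.1  1.6] w 0.0238 g 30.0 q [-0.12  0.19  2.01  0.    0.94  1.27]
```

```bash
python3 -m handwheel '[[0,0,0.2,0,0,0,1],[0,0,0,0,0,0,1]]'; python3 -m handwheel '[[0,0,0.2,0,0,0,1],[0,0,0,0,0,0,1]]'
```

```text
clock: 17.95
tool_pos: [0.553, -0.0422, 0.0792]
orientation: [-0.0, 0.996, 0.087, 0.001]
force: [-8.0, 1.2, 9.2]
gripper_width: 0.0237
grip_force: 30.0
clock: 18.15
tool_pos: [0.5526, -0.0423, 0.0783]
orientation: [-0.0, 0.996, 0.087, 0.0]
force: [-12.0, 1.7, 19.0]
gripper_width: 0.0237
grip_force: 30.0
```

```bash
python3 -m handwheel '[[0,0,0.1,0,0,0,1],[0,0,0,0,0,0,1]]'; python3 -m handwheel '[[0,0,-1,0,0,0,1],[0,0,-3,0,0,0,1],[0,0,-4,0,0,0,1],[-1.16,-3,0,0,0,0.99,1],[-0.73,-4,0,0,0,1,1],[-0.73,-4,0,0,0,1,1],[-0.73,-4,0,0,0,1,1],[-0.73,-4,0,0,0,1,1],[-0.73,-4,0,0,0,2,1],[-0.73,-4,0,0,0,2,1],[-0.73,-4,0,0,0,2,1],[-0.73,-4,0,0,0,2,1],[0,0,0,0,0,2,1],[0,0,0,0,0,2,1]]'
python3 - <<'E'
from h import *
st()
s=bot.observe(); T=R.from_quat(s['orientation'],scalar_first=True).as_matrix(); tp=s['tool_pos']
for n in('side','top'):
    p,d=bot.camera(n); cv2.imwrite(f'pics/{n}_k.png',p); np.save(f'{n}_k.npy',d); P=cloud(n,d)
    m=np.linalg.norm(P[...,:2]-[.594,-.0345],axis=-1)<.016; print(n,'peg z',np.percentile(P[m][:,2],[10,50,90]),m.sum())
    m=np.linalg.norm(P[...,:2]-[.56,.0855],axis=-1)<.04; print(n,'cover z',np.percentile(P[m][:,2],[10,30,50,90]))
    L=(P-tp)@T; b=np.all((L>[-.12,-.03,-.05])&(L<[-.02,.03,.03]),-1)&(p[...,2]>110); k=L[b]
    if len(k)>30: t=k[k[:,2]<np.percentile(k[:,2],60)]; print(n,len(k),k.min(0),'slope z/x',np.polyfit(t[:,0],t[:,2],1))
plan([.4178,.3446,.12],tool(-7.7),10)
E
```

```text
clock: 18.35
tool_pos: [0.5523, -0.0424, 0.0777]
orientation: [-0.0, 0.996, 0.087, -0.0]
force: [-15.5, 1.7, 22.4]
gripper_width: 0.0238
grip_force: 30.0
clock: 19.75
tool_pos: [0.4514, 0.3007, 0.1543]
orientation: [-0.001, 0.998, -0.06, 0.001]
force: [0.3, -1.2, -3.9]
gripper_width: 0.0236
grip_force: 30.0
t 19.75 p [0.4514 0.3007 0.1543] x [ 0.993 -0.12   0.002] z [ 0.002  0.002 -1.   ] F [ 0.3 -1.2 -3.9] w 0.0236 g 30.0 q [0.54 0.08 1.98 0.   1.08 2.23]Traceback (most recent call last):
  File "<stdin>", line 6, in <module>
    return _quantile_unchecked(
        a, q, axis, out, overwrite_input, method, keepdims, weights)
    return _ureduce(a,
                    func=_quantile_ureduce_func,
    ...<5 lines>...
                    overwrite_input=overwrite_input,
                    method=method)
    r = func(a, **kwargs)
    result = _quantile(arr,
                       quantiles=q,
    ...<2 lines>...
                       out=out,
                       weights=wgt)
    slices_having_nans = np.isnan(arr[-1, ...])
                                  ~~~^^^^^^^^^
IndexError: index -1 is out of bounds for axis 0 with size 0
```

Occluded in the side view, so I'll use the top one.

Run:
```python
from h import *
s=bot.observe(); T=R.from_quat(s['orientation'],scalar_first=True).as_matrix(); tp=s['tool_pos']
for n in('top','side'):
    p,d=bot.camera(n); cv2.imwrite(f'pics/{n}_k.png',p); P=cloud(n,d)
    for nm,c,r in(('peg',[.594,-.0345],.016),('cover',[.56,.0855],.04)):
        m=np.linalg.norm(P[...,:2]-c,axis=-1)<r
        if m.any(): print(n,nm,np.percentile(P[m][:,2],[10,50,90]),m.sum())
    L=(P-tp)@T; b=np.all((L>[-.12,-.03,-.05])&(L<[-.02,.03,.03]),-1)&(p[...,2]>110); k=L[b]
    if len(k)>30: t=k[k[:,2]<np.percentile(k[:,2],60)]; print(n,len(k),k.min(0),'slope z/x',np.polyfit(t[:,0],t[:,2],1))
plan([.4178,.3446,.12],tool(-7.7),5)
```

```text
top peg [0.06203777 0.0641694  0.06651366] 107
top cover [0.05485973 0.05779353 0.08508686] 666
top 241 [-0.10098116 -0.0139192  -0.04123039] slope z/x [-0.00696128 -0.03647749]
side cover [0.05455788 0.05822774 0.08096185] 99
side 508 [-0.1076429  -0.01534437 -0.03953424] slope z/x [-0.01415544 -0.03463239]
5 x [-0.784, -0.817, 0.682] [-0.02, -0.01, 0.16] total [-3.92, -4.09, 3.41] [-0.08, -0.07, 0.79]
```

The peg top is at 0.064, fully down, the cover is still seated, and the mallet is level to within about 1°. Now I'll put it back.

```bash
python3 -m handwheel '[[-0.78,-0.82,0.68,0,0,0.16,1],[-0.78,-0.82,0.68,0,0,0.16,1],[-0.78,-0.82,0.68,0,0,0.16,1],[-0.78,-0.82,0.68,0,0,0.16,1],[-0.78,-0.82,0.68,0,0,0.16,1],[0,0,2,0,0,0,1],[0,0,2,0,0,0,1],[0,0,2,0,0,0,1],[0,0,2,0,0,0,1],[0,0,0.8,0,0,0,1],[0,0,0,0,0,0,1],[0,0,0,0,0,0,1],[0,0,0,0,0,0,1]]'
python3 - <<'E'
from h import *
st();plan([.4178,.3446,.0195],tool(-7.7),1)
E
```

```text
clock: 21.2
tool_pos: [0.4188, 0.3451, 0.0333]
orientation: [-0.001, 0.998, -0.068, 0.001]
force: [0.5, -0.2, -3.7]
gripper_width: 0.0235
grip_force: 30.0
t 21.2 p [0.4188 0.3451 0.0333] x [ 0.991 -0.135  0.002] z [ 0.002  0.002 -1.   ] F [ 0.5 -0.2 -3.7] w 0.0235 g 30.0 q [0.64 0.23 2.06 0.   0.84 2.35]
1 x [-0.093, 0.069, 1.376] [-0.14, -0.12, -0.08] total [-0.09, 0.07, 1.38] [-0.14, -0.12, -0.08]
```

```bash
python3 -m handwheel '[[0,0,0.4,0,0,0,1],[0,0,0.4,0,0,0,1],[0,0,0.3,0,0,0,1],[0,0,0.2,0,0,0,1],[0,0,0,0,0,0,1],[0,0,0,0,0,0,1]]'; python3 -m handwheel '[[0,0,0.1,0,0,0,1],[0,0,0,0,0,0,1]]'
```

```text
clock: 21.8
tool_pos: [0.4179, 0.3443, 0.019]
orientation: [-0.0, 0.998, -0.068, 0.0]
force: [-0.8, 0.1, -4.3]
gripper_width: 0.0235
grip_force: 30.0
clock: 22.0
tool_pos: [0.4178, 0.3444, 0.0187]
orientation: [-0.0, 0.998, -0.068, 0.0]
force: [-3.4, -1.0, 3.3]
gripper_width: 0.0235
grip_force: 30.0
```

Contact with the pad. I'll open slowly, let it settle, and retreat straight up.

```bash
python3 -m handwheel '[[0,0,0,0,0,0,2.8],[0,0,0,0,0,0,4],[0,0,0,0,0,0,6],[0,0,0,0,0,0,6],[0,0,-1,0,0,0,6],[0,0,-2,0,0,0,6],[0,0,-4,0,0,0,6],[0,0,-4,0,0,0,6],[0,0,-4,0,0,0,6],[-0.5,4,0,0,0,0,6],[-0.5,4,0,0,0,0,6],[-0.5,4,0,0,0,0,6],[-0.5,4,0,0,0,0,6],[0,0,0,0,0,0,6],[0,0,0,0,0,0,6]]'
python3 - <<'E'
from h import *
st()
for n in('top','side'):
    p,d=bot.camera(n); P=cloud(n,d)
    cv2.imwrite(f'pics/{n}_f.png',cv2.resize(p[100:350,150:510],None,fx=2,fy=2))
    for nm,c,r in(('peg',[.594,-.0345],.016),('cover',[.56,.0855],.04),('head',[.461,.339],.022)):
        m=np.linalg.norm(P[...,:2]-c,axis=-1)<r
        if m.any(): q=P[m]; print(n,nm,np.percentile(q[:,2],[10,50,90]).round(4),m.sum())
    m=np.all((P>[.3,.25,.07])&(P<[.52,.45,.09]),-1)&(p.max(-1)<90);q=P[m]
    if len(q)>20:
        c=q.mean(0); print(n,'head',c.round(4),cv2.minAreaRect((q[:,:2]*1000).astype(np.float32)),np.linalg.lstsq(np.c_[q[:,:2]-c[:2],np.ones(len(q))],q[:,2],rcond=None)[0])
    for l in('pad','inkwell','key_stand','scoop','coin_tray','stamp'):
        r=bot.silhouettes(n,l)
        if r: m=r[0]['region']&(d>0); print(l,round(r[0]['conf'],2),np.median(P[m],0).round(3))
E
```

```text
clock: 23.5
tool_pos: [0.3767, 0.1882, 0.1687]
orientation: [-0.001, 0.998, -0.069, 0.001]
force: [1.3, 0.0, 0.9]
gripper_width: 0.0603
grip_force: 0.0
t 23.5 p [0.3767 0.1882 0.1687] x [ 0.991 -0.137  0.002] z [ 0.002  0.002 -1.   ] F [1.3 0.  0.9] w 0.0603 g 0.0 q [ 0.4  -0.18  2.2   0.    1.12  2.11]
top peg [0.0617 0.0642 0.0665] 106
top cover [0.0546 0.058  0.0848] 665
top head [0.0776 0.08   0.0823] 221
top head [0.4611 0.3376 0.0795] ((461.22735595703125, 337.8193664550781), (53.424232482910156, 51.54282760620117), 47.827877044677734) [0.00050898 0.02938645 0.07951257]
pad 0.6 [0.5   0.334 0.004]
inkwell 0.65 [0.735 0.24  0.042]
key_stand 0.96 [ 0.737 -0.263  0.013]
scoop 0.74 [ 0.652 -0.407  0.013]
coin_tray 0.94 [ 0.79  -0.01   0.026]
stamp 0.83 [0.647 0.408 0.02 ]
side peg [0.0595 0.0621 0.0648] 46
side cover [0.0545 0.0616 0.0838] 375
side head [0.0772 0.0791 0.0811] 189
side head [0.4573 0.3453 0.0783] ((458.3381042480469, 343.8050537109375), (50.12599563598633, 52.90770721435547), 21.134355545043945) [ 0.01721908 -0.06321452  0.07830027]
pad 0.58 [0.478 0.368 0.003]
inkwell 0.85 [0.731 0.264 0.035]
key_stand 0.91 [ 0.735 -0.257  0.01 ]
scoop 0.76 [ 0.647 -0.414  0.018]
coin_tray 0.82 [0.784 0.002 0.023]
stamp 0.62 [0.646 0.422 0.02 ]
```

View pics/side_f.png

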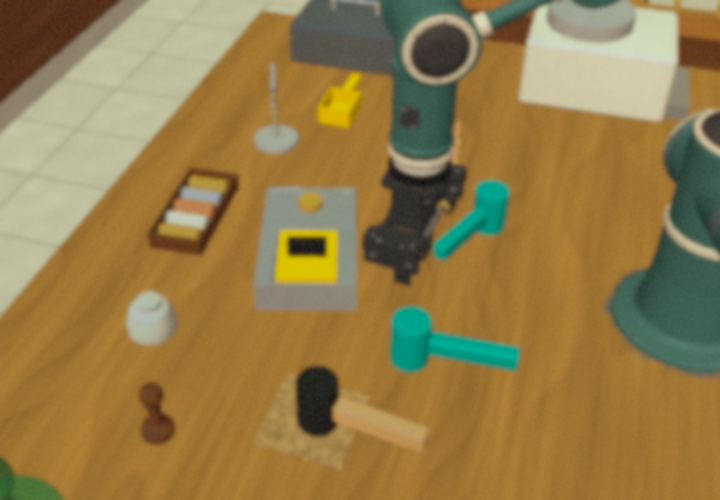

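The picture shows the mallet upright on the cork (317,400), the cover in its pocket (307,255), the peg down (311,202), and the bystanders where they were. Handing in.

```bash
python3 -c "
from workcell import bot
print(bot.job_done())"
```

```text
the job is handed in; nothing more can be done
None
```

The job is handed in after about 24 s of the 67 s, with no verdict returned: by the last camera check the cover is seated in the pocket, the lock peg is fully down, the mallet is back upright on its pad, and the bystanders have not moved.

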